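# Index the topping carousel and open the yellow pot

### The arm

A 6-joint arm with a two-finger parallel gripper is mounted at the origin on the work surface. World frame = base frame: x ahead of the robot, y to its left, z up, the work surface at z = 0. Lengths are in m, angles in rad, forces in N, time in s.
With the tool pointing down it reaches from about 0.425 to 0.95 m from the base axis. Payload 14.7 kg.
Tool frame: the origin (TCP) lies between the finger pads; the fingertips stand 19 mm ahead of it and the grasp point (between the pads) is the TCP; z points along the fingers, x is the direction in which the jaws open and shut, and the axes are right-handed (so a half turn about z gives the same grasp; the last joint's range is limited). The gripper opens to 85 mm and grips with 20 to 120 N. Pads are 22 mm wide; open, the fingers measure 114 mm over their backs; the gripper's body (76 mm by 85 mm) begins 54 mm behind the grasp point. The pads swing forward as they close: fully open they stand 13 mm farther back than shut.
Start: joints at [1.26, 0.48, 1.596, -0, 1.065, -0.047], TCP at [0.169, 0.628, 0.25] pointing down, gripper open.
Joint ranges: [-2.75, 2.75], [-0.82, 2.05], [0.23, 2.67], [-1.56, 4.7], [0.09, 2.69], [-2.92, 2.92]. Speed limits (rad/s): [1.89, 1.89, 2.39, 3.01, 3.01, 3.01].

### API

Orientations are given as a rotation vector (axis times angle).
In Python, from plant import r gives the robot as it stands.
- The arm moves only by the tool carry_out, never from a script. Its arguments are lists of equal length, an entry for each row: "xyz": the shift along the world's x, y, z in m, a list of three; "roll": the turn about the world's z in rad; "gripper": the opening, from 0 (shut) to 1 (fully open). A call has 1 to 20 rows; each row shifts and turns the commanded pose from where the row before left it; what a row does not reach is not made up. A row lasts 1/10 s, in which the tool goes at most 50 mm and 8.59 degrees, less where a joint would pass 70% of its speed; a pose out of reach is approached as far as the arm can. A call is refused whole if a number of a shift passes 0.05 or a number of a turn 0.15, either way. A call with a gripper value outside its range is refused whole. The fingers move at their own pace and stop on an object; "squeeze" is the grip in N (left out, the last holds). Time passes only in rows, so rows that do not move let the fingers close. It gives the time, the measured TCP pose, the force and the opening at its end, in the units of the state.
- r.get_state(): the state, without advancing time (a new reading comes with each control period).
- r.capture(name): name is "scene" or "top" or "wrist"; returns a dict with "color" (384x512x3 uint8, red, green, blue), "range_z" (384x512 float32, m along the optical axis (not along the pixel's ray), 0 where there is no reading), "mtx" (3x3 intrinsics, pixels), "k1" (the pictures are not rectified: a ray, as slopes to the right and down, at radius r is drawn at 1 + k1 r^2 times it, then the intrinsics apply), "rvec" (rotation vector, rad) and "tvec" (3), from world to camera coordinates, as OpenCV has them. Camera axes: x right, y down, z forward; pixel columns grow to the right and rows downward; lengths in m; the calibration is good to about 2 mm. A picture is of the moment at which its call begins.
- r.finish_job(): hands the job in, once; it reports no verdict.
The state is a dict: "t": time; "joint_pos": joint angles; "joint_velocities": joint speeds; "effort": joint torques, N m; "tcp_pos": TCP position; "ee_rot": TCP orientation; "wrist_force": force on the tool from outside, world axes, zero at the start; "ft_torque": the same for the moment, N m; "width": opening from 0.0 (shut) to 1.0 (fully open).
Only numpy, scipy, OpenCV 4.12 (cv2) and the standard library are available. Lean on these libraries where they do the work, as an engineer would, in place of code of your own. Each camera call takes 0.05 s, during which the arm holds its last target. There are 200 camera calls.

### The job

Lift the red spring knob of the topping carousel, turn the wheel until the yellow-lidded pot stands at the red mark on the rim, and let the pin drop fully home in the hole there. Then open the yellow lid all the way to its stop and leave it so, the other two lids shut. Do not bump the ticket post or push about the things around the carousel.

Things in the scene. Friction and masses are not known exactly. Their poses are not given: they have to be found in the camera images.
- hub (a point): Axis of the carousel (a 28 mm hub cap rises 30 mm here), at the top face of its turning wheel, 42 mm above the table. z is up along the axis; x and y belong to the fixed base (steel disc 360 mm across, never moves). The base carries a flat ring with six index holes, 125 mm from the axis, in the directions 0, 60, 120, 180, 240 and 300 degrees from this point's x towards its y.
- wheel (a joint): Turn of the wheel (rad), 0 at the start, anticlockwise from above, endless, one hole = 1.047. It turns lightly (about 0.5 N at the knob) when the pin is drawn; with the pin home it is locked to within 0.015. The wheel carries, 60 degrees apart by turns, the knob arm and three white pots: yellow-lidded one 60 degrees anticlockwise of the knob, green-lidded opposite the knob, blue-lidded 60 degrees clockwise of it.
- knob_grip (a point): Middle of the grip of the red index knob, 125 mm from the wheel's axis, 80 mm above the table when home. The grip is an upright cylinder 24 mm across and 30 mm tall (64 to 94 mm above the table), with a cap 32 mm across and 10 mm high on top; below it a 22 mm bush stands on the wheel's arm (arm top 42 mm above the table). The knob spins freely about its own vertical axis, so the gripper need not turn with the wheel.
- pin (a joint): Height of the spring pin (m): 0 fully home in a hole, 0.010 when its tip rides on the ring between holes, stop at 0.018. The wheel is free above 0.010. The spring pushes it down with about 7 N at 0 and 9 N at the top. The 10 mm pin has a round end and the holes are 13 mm wide, so let go within 4 mm of a hole it finds its way in.
- serve_mark: Round red serving mark on the rim of the base, 24 mm across, 8 mm high, 164 mm from the axis, in line with one of the six holes; origin under its centre. Four grey ones like it lie at other holes.
- yellow_front (a point): Point on the wheel in front of the yellow-lidded pot: 140 mm from the axis, in the direction of that pot's centre, 42 mm above the table; with the pot at the red mark it is 24 mm from the mark's centre, in plan.
- yellow_lid (a joint): Opening angle of the yellow lid (rad): 0 shut, 1.92 at its stop (110 degrees), leaning back over the wheel's middle; a stiff hinge keeps it where it is left (about 1 N at the handle). It may start a little ajar.
- yellow_handle (a point): Centre of the black handle bar of the yellow lid, 12 mm thick, 26 mm long, level and square to the pot's radius; 83 mm out from the hinge and 20 mm above it when shut (115 mm from the axis, about 118 mm above the table), 18 mm outside the rim of the pot. Its x axis points along the lid, radially outward when shut; y along the bar; z out of the lid's top.
- yellow_hinge (a point): Hinge axis of the yellow lid, 32 mm from the wheel's axis, 98.5 mm above the table, at the side of the pot nearest the wheel's axis. The axes are those of the lid: it opens about -y, its outer end rising and coming over towards the wheel's axis. The lid is a disc 65 mm across, 6 mm thick; pot 62 mm across.
- green_lid (a joint): Opening of the green lid (rad), 0 shut; same lid and same handle as the yellow.
- blue_lid (a joint): Opening of the blue lid (rad), 0 shut; same lid and same handle as the yellow.
- ticket_post: Thin steel ticket post fixed on the rim of the base, 166 mm from the axis, midway between two hole directions; 10 mm rod with a 30 mm clip at its top, 224 mm above the table; origin at its foot, 14 mm above the table. A gripper that carries the knob cannot pass it, but has room at the holes on either side.
- oil_bottle: Dark oil bottle, 60 mm across, 260 mm tall; loose, to be left alone. Origin under its centre.
- water_bottle: Blue water bottle, 64 mm across, 200 mm tall; loose, to be left alone. Origin under its centre.
- shaker: Steel salt shaker, 44 mm across, 85 mm tall; loose, to be left alone. Origin under its centre.
- trays: Stack of white food trays, 170 x 120 x 65 mm; loose, to be left alone. Origin under its centre.
- spatula: Spatula lying flat along its x axis, 280 mm long; loose, to be left alone. Origin under its middle.
- relish_jar: Jar with white cap, 66 mm across, 75 mm tall; loose, to be left alone. Origin under its centre.
- mug: Blue mug, 72 mm across, 80 mm tall; loose, to be left alone. Origin under its centre.
- can: Red can, 66 mm across, 90 mm tall; loose, to be left alone. Origin under its centre.

How it is judged:
By the outcome, as a careful person would: the job done as asked, in the order asked, and still so for the second after the job is handed in, with the robot touching nothing.
It also fails if it takes over 66 s, if anything falls off the work surface, if the arm or the gripper's body presses on something with over 40 N, if the wrist force passes 120 N, or if a joint passes its speed limit or range.

## Working session

There is one attempt and no reset: what is moved stays moved. The work goes in short steps, Python scripts to look and compute and a tool call to move; the robot and the scene stay as the last step left them, time stands still between calls to the robot, and variables do not carry over. Pictures are saved under pics/ and viewed, about 8 in all and at most 12, crops included, and the job is handed in when it is done.

Besides the shell and the picture viewer there is one more tool, called in YAML: its name, and indented under it one key for each argument. carry_out: Moves the arm, as the interface text tells. Its arguments: {"type":"object","properties":{"xyz":{"type":"array","items":{"type":"array","items":{"type":"number"}}},"roll":{"type":"array","items":{"type":"number"}},"gripper":{"type":"array","items":{"type":"number"}},"squeeze":{"type":"number"}},"required":["xyz","roll","gripper"]}

```bash
mkdir -p pics; cat > h.py <<'E'
import numpy as np, cv2
from plant import r
def cap(n,fn=None):
    c=r.capture(n)
    if fn: cv2.imwrite('pics/'+fn,c['color'][:,:,::-1])
    return c
def slopes(c,px):
    K=c['mtx']; return cv2.undistortPoints(np.array(px,float).reshape(-1,1,2),K,np.array([c['k1'],0,0,0.])).reshape(-1,2)
def pts(c,px,z=None):
    """rays onto plane z=..., or depth points if z None"""
    px=np.array(px,float).reshape(-1,2)
    s=slopes(c,px); R,_=cv2.Rodrigues(np.array(c['rvec'],float)); t=np.array(c['tvec'],float).ravel()
    d=np.c_[s,np.ones(len(s))]@R; o=-R.T@t
    if z is not None: k=(z-o[2])/d[:,2]
    else: k=c['range_z'][np.round(px[:,1]).astype(int),np.round(px[:,0]).astype(int)]
    return o+d*np.reshape(k,(-1,1))
def cloud(c):
    v,u=np.mgrid[:384,:512]; P=pts(c,np.c_[u.ravel(),v.ravel()]).reshape(384,512,3); P[c['range_z']==0]=np.nan; return P
E
python3 - <<'E'
from h import *
a=cap('scene','s0.png');b=cap('top','t0.png')
for c in(a,b):
    print(c['mtx'].round(1).tolist(),c['k1'],c['tvec'])
cv2.imwrite('pics/st0.png',np.hstack([cv2.resize(x['color'][:,:,::-1],(512,384)) for x in (a,b)])[:, :1024])
E
```

```text
[[386.4, 0.0, 259.2], [0.0, 386.4, 196.9], [0.0, 0.0, 1.0]] -0.017483164958955685 [ 0.01690113 -0.36579467  1.36263789]
[[443.2, 0.0, 253.9], [0.0, 443.2, 196.4], [0.0, 0.0, 1.0]] -0.040484628569047984 [0.02371163 0.5258103  1.18974602]
```

View pics/t0.png

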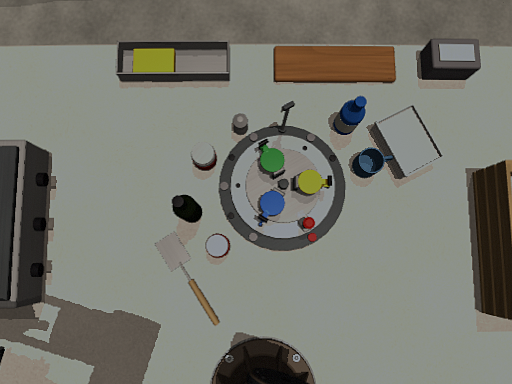

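View pics/s0.png

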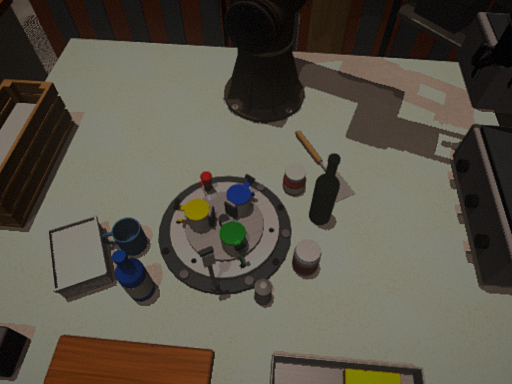

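```bash
python3 - <<'E'
from h import *
for n in('top','scene'):
    c=cap(n); hsv=cv2.cvtColor(c['color'],cv2.COLOR_RGB2HSV); P=cloud(c)
    print(n,'cam',pts(c,[[250,190]],0).round(3), P[0::60,0::100,2].round(2)[0])
    H,S,V=cv2.split(hsv)
    # table-level disc: z 0.005..0.02 dark
    M={'red':((H<6)|(H>174))&(S>150)&(V>90),'yel':(abs(H.astype(int)-28)<6)&(S>140)&(V>90),'grn':(abs(H.astype(int)-62)<14)&(S>140)&(V>60),'blu':(abs(H.astype(int)-114)<10)&(S>140)&(V>90)}
    for k,m in M.items():
        nn,l,st,ce=cv2.connectedComponentsWithStats(m.astype(np.uint8))
        for i in range(1,nn):
            if st[i,4]>12:
                q=P[l==i]; print(k,st[i,4],ce[i].round(1),np.nanmedian(q,0).round(3),'zmax',np.nanmax(q[:,2]).round(3))
    # base disc points, ring
    m=(V<110)&(P[...,2]>0.005)&(P[...,2]<0.022)&(P[...,0]>.3)&(P[...,0]<.95)&(abs(P[...,1])<.4)
    nn,l,st,ce=cv2.connectedComponentsWithStats(m.astype(np.uint8)); i=1+st[1:,4].argmax(); q=P[l==i]
    (cx,cy),rad=cv2.minEnclosingCircle(q[:,:2].astype(np.float32)); print('disc',st[i,4],cx,cy,rad,np.nanmedian(q[:,2]))
    cv2.imwrite(f'pics/{n}_z.png',cv2.resize(c['color'][110:300,140:380] if n=='scene' else c['color'][90:270,190:380],None,fx=3.2,fy=3.2,interpolation=cv2.INTER_CUBIC)[:,:,::-1])
E
```

```text
top cam [[0.549 0.031 0.   ]] [-0.75 -0.76 -0.75 -0.76 -0.75 -0.75]
red 105 [308.3 222.5] [ 0.447 -0.119  0.103] zmax 0.109
red 57 [311.8 236.5] [ 0.414 -0.139  0.021] zmax 0.028
yel 960 [153.3  59.8] [0.926 0.309 0.033] zmax 0.042
yel 483 [310.5 181.4] [ 0.556 -0.126  0.105] zmax 0.12
grn 351 [271.  157.3] [ 0.621 -0.024  0.104] zmax 0.11
blu 86 [360.3 101. ] [ 0.741 -0.241  0.199] zmax 0.205
blu 55 [361.  114.2] [ 0.727 -0.26   0.135] zmax 0.154
blu 478 [271.5 203. ] [ 0.499 -0.025  0.104] zmax 0.111
disc 3735 0.557410478591919 -0.05831969156861305 0.180575892329216 0.013797418578322285
scene cam [[ 0.417 -0.006  0.   ]] [ 0.09 -0.3  -0.27  0.32 -0.14  0.01]
red 80 [204.9 176.4] [ 0.452 -0.122  0.104] zmax 0.109
yel 442 [195.8 208.9] [ 0.559 -0.127  0.106] zmax 0.11
yel 698 [370.6 377. ] [0.9   0.303 0.035] zmax 0.04
grn 467 [232.1 232.9] [ 0.618 -0.027  0.106] zmax 0.126
blu 383 [238.6 193.3] [ 0.503 -0.025  0.106] zmax 0.111
blu 107 [118.5 255.7] [ 0.744 -0.243  0.201] zmax 0.203
disc 3287 0.5586642622947693 -0.06080828607082367 0.18099059164524078 0.015078373062912709
```

View pics/top_z.png

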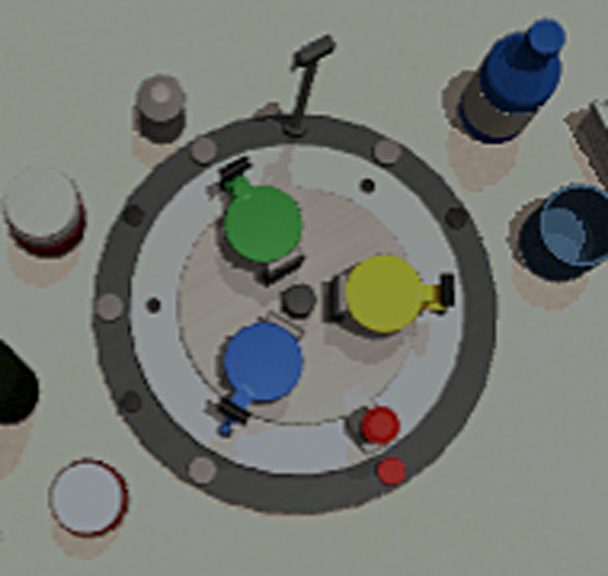

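```bash
python3 - <<'E'
from h import *
s=r.get_state(); R,_=cv2.Rodrigues(np.array(s['ee_rot'],float)); print(s['t'],s['tcp_pos'],R.round(3).tolist(),s['joint_pos'],np.degrees(np.arctan2(R[1,0],R[0,0])))
E
```

```text
0.2 [0.16939048 0.62732135 0.24992339] [[0.261, 0.965, -0.0], [0.965, -0.261, -0.001], [-0.001, -0.0, -1.0]] [ 1.26040358e+00  4.80599236e-01  1.59660547e+00  2.75007847e-05
  1.06509114e+00 -4.66188845e-02] 74.88610818586461
```

carry_out:
  xyz:
    - [0.019,-0.027,0.01]
    - [0.019,-0.027,0.01]
    - [0.019,-0.027,0.01]
    - [0.019,-0.027,0.01]
    - [0.019,-0.027,0.01]
    - [0.019,-0.027,0.01]
    - [0.019,-0.027,0.01]
    - [0.019,-0.027,0.01]
    - [0.019,-0.027,0.01]
    - [0.019,-0.027,0.01]
    - [0.019,-0.027,0.01]
    - [0.019,-0.027,0.01]
    - [0.004,-0.035,0]
    - [0.004,-0.035,0]
    - [0.004,-0.035,0]
    - [0.004,-0.035,0]
    - [0.004,-0.035,0]
    - [0.004,-0.035,0]
    - [0.004,-0.035,0]
    - [0.004,-0.035,0]
  roll: [-0.14,-0.14,-0.14,-0.14,-0.14,-0.14,-0.14,-0.14,-0.14,-0.14,-0.14,-0.14,-0.08,-0.08,-0.08,-0.08,-0.08,-0.08,-0.08,-0.08]
  gripper: [1,1,1,1,1,1,1,1,1,1,1,1,1,1,1,1,1,1,1,1]

```text
t: 2.2
tcp_pos: [0.4293, 0.0221, 0.3704]
ee_rot: [-2.745, 1.528, -0.0]
wrist_force: [1.3, 0.4, 0.3]
width: 0.998
```

carry_out:
  xyz:
    - [0.003,-0.024,-0.02]
    - [0.003,-0.024,-0.02]
    - [0.003,-0.024,-0.02]
    - [0.004,-0.024,-0.02]
    - [0.004,-0.024,-0.02]
    - [0.003,-0.023,-0.02]
    - [0,0,0]
    - [0,0,0]
  roll: [-0.05,0,0,0,0,0,0,0]
  gripper: [1,1,1,1,1,1,1,1]

```text
t: 3.0
tcp_pos: [0.4491, -0.1196, 0.25]
ee_rot: [2.707, -1.594, -0.002]
wrist_force: [-0.8, 0.9, 1.0]
width: 0.998
```

```bash
python3 - <<'E'
from h import *
c=cap('wrist','w0.png'); hsv=cv2.cvtColor(c['color'],cv2.COLOR_RGB2HSV); P=cloud(c); H,S,V=cv2.split(hsv)
print(r.get_state()['tcp_pos'])
m=((H<6)|(H>174))&(S>150)&(V>90)
nn,l,st,ce=cv2.connectedComponentsWithStats(m.astype(np.uint8))
for i in range(1,nn):
    if st[i,4]>30:
        z=np.nanmedian(P[l==i][:,2]); print(st[i],ce[i].round(1),z.round(4),pts(c,[ce[i]],z).round(4),np.nanmean(P[l==i],0).round(4))
E
```

```text
[ 0.44940735 -0.11927979  0.25051027]
[34 76 24  7 42] [43.7 78.2] 0.0478 [[0.4221 0.1256 0.0478]] [0.4221 0.1257 0.0476]
[ 45 129  17   5  31] [ 52.5 131.8] 0.0492 [[0.373  0.0983 0.0492]] [0.373  0.0982 0.0492]
[245 162  32  39 906] [260.3 180. ] 0.102 [[ 0.449  -0.1208  0.102 ]] [ 0.4462 -0.1224  0.0929]
```

View pics/w0.png

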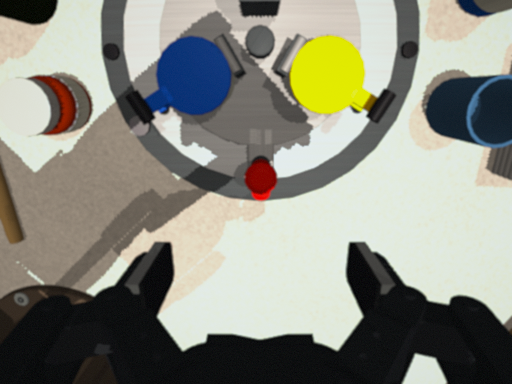

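carry_out:
  xyz:
    - [0,-0.001,-0.02]
    - [0,0,-0.02]
    - [0,0,-0.02]
    - [0,0,-0.02]
    - [0,0,-0.02]
    - [0,0,-0.02]
    - [0,0,-0.02]
    - [0,0,-0.02]
    - [0,0,-0.017]
    - [0,0,0]
    - [0,0,0]
    - [0,0,0]
    - [0,0,0]
    - [0,0,0]
    - [0,0,0]
    - [0,0,0]
    - [0,0,0]
  roll: [0,0,0,0,0,0,0,0,0,0,0,0,0,0,0,0,0]
  gripper: [1,1,1,1,1,1,1,1,1,1,0,0,0,0,0,0,0]
  squeeze: 50

```text
t: 4.75
tcp_pos: [0.4501, -0.1207, 0.074]
ee_rot: [-2.708, 1.592, -0.002]
wrist_force: [0.8, 0.8, 10.8]
width: 0.315
```

carry_out:
  xyz:
    - [0,0,0]
    - [0,0,0]
    - [0,0,0]
    - [0,0,0]
  roll: [0,0,0,0]
  gripper: [0,0,0,0]

```text
t: 5.15
tcp_pos: [0.4501, -0.1208, 0.074]
ee_rot: [-2.708, 1.592, -0.002]
wrist_force: [-0.3, -0.8, 11.1]
width: 0.313
```

```bash
python3 - <<'E'
from h import *
c=cap('wrist','w1.png');s=r.get_state();print(s)
E
```

```text
{'t': 5.2, 'joint_pos': array([-3.27164760e-01,  5.11552277e-01,  2.16045549e+00, -3.37534014e-05,
        4.68087610e-01,  7.35935891e-01]), 'joint_velocities': array([-0.00112468,  0.00032636, -0.00225707, -0.00128284, -0.00143306,
        0.00032992]), 'effort': array([-5.04269125e-02, -6.99935460e+01, -1.84053826e+01, -5.23307623e-03,
       -2.01779301e-01, -3.32062245e-04]), 'tcp_pos': array([ 0.45002903, -0.12073033,  0.07401814]), 'ee_rot': array([-2.70789705e+00,  1.59219255e+00, -2.30761727e-03]), 'wrist_force': array([-0.27302751, -0.40751097, 10.57520007]), 'ft_torque': array([ 0.05612306,  0.02467561, -0.04863163]), 'width': 0.3076299491069461}
```

View pics/w1.png

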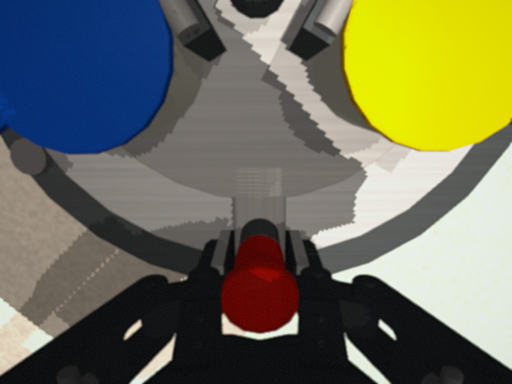

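carry_out:
  xyz:
    - [0,0,0.003]
    - [0,0,0.003]
    - [0,0,0.003]
    - [0,0,0.003]
    - [0,0,0.003]
    - [0,0,0]
    - [0,0,0]
  roll: [0,0,0,0,0,0,0]
  gripper: [0,0,0,0,0,0,0]
  squeeze: 60

```text
t: 5.9
tcp_pos: [0.4494, -0.1205, 0.0883]
ee_rot: [-2.708, 1.592, -0.0]
wrist_force: [1.4, 0.3, -8.6]
width: 0.31
```

```bash
python3 - <<'E'
from h import *
for n in('scene','top'):
    c=cap(n); hsv=cv2.cvtColor(c['color'],cv2.COLOR_RGB2HSV); P=cloud(c); H,S,V=cv2.split(hsv)
    m=((H<6)|(H>174))&(S>150)&(V>90)&(P[...,2]>.06)&(abs(P[...,0]-.45)<.05)&(abs(P[...,1]+.12)<.05)
    print(n,m.sum(),np.percentile(P[m][:,2],[50,80,95]) if m.any() else '')
hub=np.array([.558,-.0596]);p=np.array([.4493,-.1203])
for k in range(7):
    a=np.radians(209.1-10*k); q=hub+.125*np.array([np.cos(a),np.sin(a)]); print(k,q.round(4),(q-p).round(4)); p=q
E
```

```text
scene 0 
top 0 
0 [ 0.4488 -0.1204] [-0.0005 -0.0001]
1 [ 0.4399 -0.1005] [-0.0089  0.0199]
2 [ 0.4346 -0.0794] [-0.0053  0.0211]
3 [ 0.433  -0.0576] [-0.0016  0.0217]
4 [ 0.4353 -0.036 ] [0.0022 0.0217]
5 [ 0.4412 -0.015 ] [0.006 0.021]
6 [0.4507 0.0046] [0.0095 0.0196]
```

carry_out:
  xyz:
    - [-0.0034,0.0065,0]
    - [-0.003,0.0067,0]
    - [-0.0025,0.0067,0]
    - [-0.0022,0.007,0]
    - [-0.0018,0.007,0]
    - [-0.0013,0.0071,0]
    - [-0.0009,0.0072,0]
    - [-0.0005,0.0072,0]
    - [-0.0002,0.0073,0]
    - [0,0,0]
  roll: [0,0,0,0,0,0,0,0,0,0]
  gripper: [0,0,0,0,0,0,0,0,0,0]

```text
t: 7.0
tcp_pos: [0.4335, -0.0569, 0.0883]
ee_rot: [2.709, -1.591, -0.0]
wrist_force: [1.4, 0.6, -7.8]
width: 0.307
```

carry_out:
  xyz:
    - [0.0003,0.0072,0]
    - [0.0008,0.0072,0]
    - [0.0011,0.0073,0]
    - [0.0016,0.0071,0]
    - [0.002,0.007,0]
    - [0.0024,0.0069,0]
    - [0.0028,0.0067,0]
    - [0.0032,0.0065,0]
    - [0.0035,0.0064,0]
    - [0,0,0]
    - [0,0,0]
  roll: [0,0,0,0,0,0,0,0,0,0,0]
  gripper: [0,0,0,0,0,0,0,0,0,0,0]

```text
t: 8.1
tcp_pos: [0.4513, 0.0047, 0.0882]
ee_rot: [2.708, -1.592, -0.0]
wrist_force: [-0.2, 0.9, -7.8]
width: 0.31
```

carry_out:
  xyz:
    - [0,0,-0.003]
    - [0,0,-0.003]
    - [0,0,-0.003]
    - [0,0,-0.003]
    - [0,0,-0.002]
    - [0,0,0]
    - [0,0,0]
  roll: [0,0,0,0,0,0,0]
  gripper: [0,0,0,0,0,0,0]

```text
t: 8.8
tcp_pos: [0.4514, 0.0045, 0.0743]
ee_rot: [-2.708, 1.592, -0.0]
wrist_force: [-2.5, 1.4, -3.4]
width: 0.309
```

carry_out:
  xyz:
    - [0,0,0]
    - [0,0,0]
    - [0,0,0]
    - [0,0,0]
    - [0,0,0]
    - [0,0,0]
    - [0,0,0]
    - [0,0,0]
    - [0,0,0.02]
    - [0,0,0.02]
    - [0,0,0.02]
    - [0,0,0.02]
    - [0,0,0.02]
    - [0,0,0.02]
    - [0,0,0.02]
    - [0,0,0.02]
    - [0,0,0.02]
    - [0,0,0]
  roll: [0,0,0,0,0,0,0,0,0,0,0,0,0,0,0,0,0,0]
  gripper: [1,1,1,1,1,1,1,1,1,1,1,1,1,1,1,1,1,1]

```text
t: 10.6
tcp_pos: [0.4526, 0.0045, 0.2565]
ee_rot: [-2.707, 1.591, -0.005]
wrist_force: [0.8, 0.8, -0.0]
width: 1.004
```

```bash
python3 - <<'E'
from h import *
print(r.get_state()['tcp_pos'])
for n in('wrist','scene','top'):
    c=cap(n,f'a_{n}.png'); hsv=cv2.cvtColor(c['color'],cv2.COLOR_RGB2HSV); P=cloud(c); H,S,V=cv2.split(hsv)
    red=((H<6)|(H>174))&(S>150)&(V>60)
    for nm,m in(('knob',red&(P[...,2]>.085)&(P[...,2]<.13)),('mark',red&(P[...,2]<.035)&(P[...,2]>.01)),('yel',(abs(H.astype(int)-28)<6)&(S>140)&(V>60)&(P[...,2]>.09)),('blk',(V<60)&(P[...,2]>.11)&(P[...,2]<.14)&(abs(P[...,0]-.457)<.05)&(abs(P[...,1]+.115)<.05))):
        m=cv2.morphologyEx(m.astype(np.uint8),cv2.MORPH_OPEN,np.ones((2,2)))>0
        if m.sum()>10:
            q=P[m]; vv,uu=np.nonzero(m); print(n,nm,m.sum(),[uu.mean().round(),vv.mean().round()],np.median(q,0).round(4),'mid',((q.min(0)+q.max(0))/2).round(4),np.percentile(q[:,2],[5,95]).round(4))
E
```

```text
[0.45255142 0.00445673 0.25649336]
wrist knob 744 [np.float64(259.0), np.float64(179.0)] [nan nan nan] mid [nan nan nan] [nan nan]
wrist mark 238 [np.float64(341.0), np.float64(236.0)] [nan nan nan] mid [nan nan nan] [nan nan]
wrist yel 3391 [np.float64(370.0), np.float64(184.0)] [nan nan nan] mid [nan nan nan] [nan nan]
wrist blk 318 [np.float64(371.0), np.float64(236.0)] [nan nan nan] mid [nan nan nan] [nan nan]
scene knob 63 [np.float64(253.0), np.float64(181.0)] [0.459  0.0066 0.1033] mid [0.4338 0.0059 0.0622] [0.0947 0.1073]
scene mark 26 [np.float64(204.0), np.float64(184.0)] [ 0.4223 -0.1405  0.0234] mid [ 0.4509 -0.1317  0.062 ] [0.0199 0.1069]
scene yel 421 [np.float64(214.0), np.float64(192.0)] [ 0.5044 -0.0904  0.1057] mid [ 0.4967 -0.0906  0.0758] [0.1023 0.1084]
scene blk 38 [np.float64(207.0), np.float64(175.0)] [ 0.4617 -0.115   0.1206] mid [ 0.4213 -0.1188  0.063 ] [0.0022 0.1256]
```

View pics/a_wrist.png

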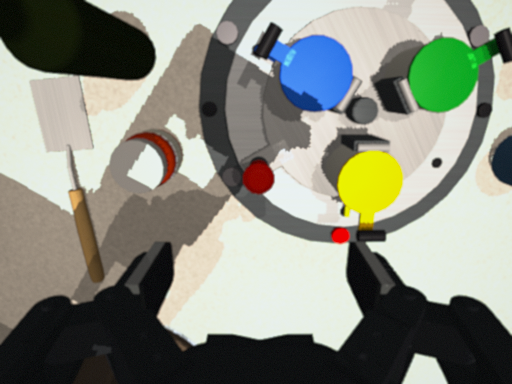

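```bash
python3 - <<'E'
from h import *
c=cap('wrist'); P=cloud(c); hsv=cv2.cvtColor(c['color'],cv2.COLOR_RGB2HSV);H,S,V=cv2.split(hsv)
m=np.zeros((384,512),bool); m[222:248,352:392]=1; m&=(V<60)
nn,l,st,ce=cv2.connectedComponentsWithStats(m.astype(np.uint8)); i=1+st[1:,4].argmax(); q=P[l==i]; q=q[~np.isnan(q[:,0])]
print(st[i],ce[i],np.percentile(q[:,2],[5,25,50,75,95]).round(4),np.median(q,0).round(4)); print(pts(c,[ce[i]],.121),cv2.minAreaRect(np.float32(pts(c,np.argwhere(l==i)[:,::-1],.121)[:,:2])))
k=((H<6)|(H>174))&(S>150)&(V>60); k[:, :230]=0; k[:,290:]=0; q=P[k]; q=q[~np.isnan(q[:,0])]; t=q[q[:,2]>.09]; print('knob top',np.percentile(t[:,2],[10,50,90]).round(4), np.median(t,0).round(4))
u,v=np.nonzero(k)[1],np.nonzero(k)[0]
rk=k.copy()*0
m2=((H<6)|(H>174))&(S>150)&(V>60); m2[:,:320]=0; q=P[m2]; q=q[(q[:,2]<.035)&(q[:,2]>.01)]; print('mark',len(q),np.median(q,0).round(4))
y=(abs(H.astype(int)-28)<6)&(S>140)&(V>60); q=P[y]; q=q[~np.isnan(q[:,0])]; print('lid',np.percentile(q[:,2],[5,50,95]).round(4),np.median(q,0).round(4))
E
```

```text
[358 229  30  13 312] [372.125      234.52564103] [0.1176 0.1212 0.1232 0.1243 0.1251] [ 0.4599 -0.1122  0.1232]
[[ 0.45946021 -0.1133598   0.121     ]] ((0.4598602056503296, -0.11354169249534607), (0.012679247185587883, 0.02782663330435753), 34.434608459472656)
knob top [0.0998 0.1024 0.1037] [0.4524 0.0058 0.1024]
mark 244 [ 0.4168 -0.138   0.0212]
lid [0.1026 0.104  0.1052] [ 0.5002 -0.0916  0.104 ]
```

carry_out:
  xyz:
    - [0.001,-0.02,0]
    - [0.001,-0.02,0]
    - [0.001,-0.02,0]
    - [0.001,-0.02,0]
    - [0.001,-0.02,0]
    - [0,-0.019,0]
    - [0,0,-0.02]
    - [0,0,-0.02]
    - [0,0,-0.02]
    - [0,0,-0.02]
    - [0,0,-0.02]
    - [0,0,-0.02]
    - [0,0,-0.019]
    - [0,0,0]
    - [0,0,0]
  roll: [0,0,0,0,0,0,0,0,0,0,0,0,0,0,0]
  gripper: [1,1,1,1,1,1,1,1,1,1,1,1,1,1,1]

```text
t: 12.3
tcp_pos: [0.4559, -0.1143, 0.1149]
ee_rot: [2.708, -1.592, -0.003]
wrist_force: [0.4, 0.1, 1.0]
width: 1.002
```

```bash
python3 - <<'E'
from h import *
cap('wrist','w3.png')
E
```

```text
(no output)
```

View pics/w3.png

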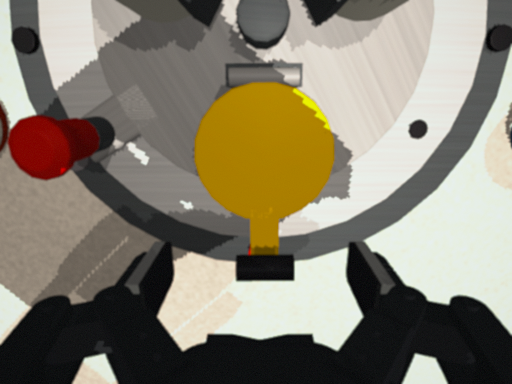

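carry_out:
  xyz:
    - [0.001,0,0]
    - [0,0,0]
    - [0,0,0]
    - [0,0,0]
    - [0,0,0]
    - [0,0,0]
    - [0,0,0]
    - [0,0,0]
    - [0,0,0]
    - [0,0,0]
  roll: [0,0,0,0,0,0,0,0,0,0]
  gripper: [0,0,0,0,0,0,0,0,0,0]
  squeeze: 30

```text
t: 13.35
tcp_pos: [0.4574, -0.1145, 0.1153]
ee_rot: [2.708, -1.592, 0.0]
wrist_force: [0.1, -1.8, 1.3]
width: 0.295
```

```bash
python3 - <<'E'
import numpy as np
u=np.array([np.cos(np.radians(209)),np.sin(np.radians(209))]); p=None
L=np.hypot(83,20);a0=np.arctan2(20,83)
for d in range(0,111,5):
    a=a0+np.radians(d); q=np.array([*(L*np.cos(a)*u),L*np.sin(a)])/1000
    if p is not None: print(d,(q-p).round(4).tolist())
    p=q
E
```

```text
5 [0.0018, 0.001, 0.0072]
10 [0.0023, 0.0013, 0.007]
15 [0.0029, 0.0016, 0.0067]
20 [0.0034, 0.0019, 0.0064]
25 [0.0038, 0.0021, 0.006]
30 [0.0043, 0.0024, 0.0056]
35 [0.0047, 0.0026, 0.0052]
40 [0.0051, 0.0028, 0.0047]
45 [0.0054, 0.003, 0.0042]
50 [0.0057, 0.0032, 0.0036]
55 [0.006, 0.0033, 0.003]
60 [0.0062, 0.0034, 0.0024]
65 [0.0063, 0.0035, 0.0018]
70 [0.0064, 0.0036, 0.0012]
75 [0.0065, 0.0036, 0.0005]
80 [0.0065, 0.0036, -0.0001]
85 [0.0065, 0.0036, -0.0008]
90 [0.0064, 0.0035, -0.0014]
95 [0.0063, 0.0035, -0.0021]
100 [0.0061, 0.0034, -0.0027]
105 [0.0059, 0.0032, -0.0033]
110 [0.0056, 0.0031, -0.0038]
```

carry_out:
  xyz:
    - [0.0018,0.001,0.0072]
    - [0.0023,0.0013,0.007]
    - [0.0029,0.0016,0.0067]
    - [0.0034,0.0019,0.0064]
    - [0.0038,0.0021,0.006]
    - [0.0043,0.0024,0.0056]
    - [0.0047,0.0026,0.0052]
    - [0.0051,0.0028,0.0047]
    - [0,0,0]
    - [0,0,0]
  roll: [0,0,0,0,0,0,0,0,0,0]
  gripper: [0,0,0,0,0,0,0,0,0,0]

```text
t: 14.35
tcp_pos: [0.4857, -0.0988, 0.1642]
ee_rot: [2.708, -1.592, 0.0]
wrist_force: [-3.0, -1.5, 4.7]
width: 0.291
```

```bash
python3 - <<'E'
from h import *
a=cap('wrist');b=cap('scene');cv2.imwrite('pics/m.png',np.hstack([cv2.resize(a['color'],(400,300)),cv2.resize(b['color'][120:270,140:340],(400,300))])[:,:,::-1])
E
```

```text
(no output)
```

View pics/m.png

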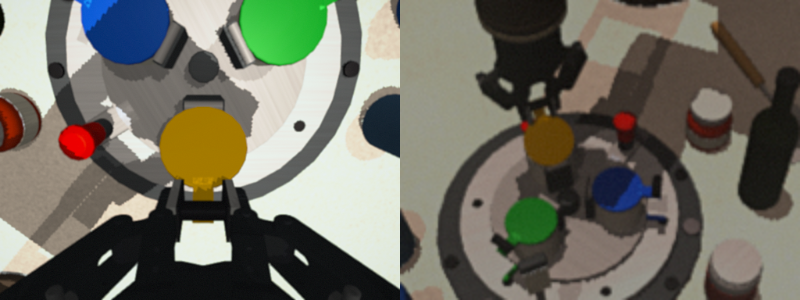

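carry_out:
  xyz:
    - [0.0054,0.003,0.0042]
    - [0.0057,0.0032,0.0036]
    - [0.006,0.0033,0.003]
    - [0.0062,0.0034,0.0024]
    - [0.0063,0.0035,0.0018]
    - [0.0064,0.0036,0.0012]
    - [0.0065,0.0036,0.0005]
    - [0.0065,0.0036,-0.0001]
    - [0.0065,0.0036,-0.0008]
    - [0.0064,0.0035,-0.0014]
    - [0.0063,0.0035,-0.0021]
    - [0.0061,0.0034,-0.0027]
    - [0.003,0.0016,-0.0016]
    - [0,0,0]
    - [0,0,0]
  roll: [0,0,0,0,0,0,0,0,0,0,0,0,0,0,0]
  gripper: [0,0,0,0,0,0,0,0,0,0,0,0,0,0,0]

```text
t: 15.95
tcp_pos: [0.5638, -0.0558, 0.1721]
ee_rot: [-2.708, 1.592, -0.001]
wrist_force: [3.1, -1.8, 5.3]
width: 0.294
```

Now push along the arc onto the stop.

carry_out:
  xyz:
    - [0.003,0.0016,-0.0018]
    - [0.0028,0.0015,-0.0019]
    - [0.0028,0.0015,-0.0019]
    - [0,0,0]
  roll: [0,0,0,0]
  gripper: [0,0,0,0]

```text
t: 16.35
tcp_pos: [0.5723, -0.0512, 0.1664]
ee_rot: [-2.708, 1.592, -0.001]
wrist_force: [2.1, -2.0, 5.4]
width: 0.294
```

carry_out:
  xyz:
    - [0.0027,0.0015,-0.002]
    - [0.0026,0.0014,-0.002]
    - [0,0,0]
  roll: [0,0,0]
  gripper: [0,0,0]

```text
t: 16.65
tcp_pos: [0.5761, -0.0489, 0.1629]
ee_rot: [2.707, -1.591, -0.002]
wrist_force: [-8.7, -8.8, 21.9]
width: 0.297
```

carry_out:
  xyz:
    - [0,0,0]
    - [0,0,0]
    - [0,0,0]
    - [0,0,0]
    - [0,0,0]
    - [0,0,0]
    - [0,0,0.01]
    - [0,0,0.02]
    - [0,0,0.03]
    - [0,0,0.03]
    - [0,0,0.03]
    - [-0.01,0,0.03]
    - [-0.03,0,0.02]
    - [-0.03,0,0]
    - [-0.03,0,0]
    - [-0.03,0,0]
    - [0,0,0]
    - [0,0,0]
  roll: [0,0,0,0,0,0,0,0,0,0,0,0,0,0,0,0,0,0]
  gripper: [0.6,0.8,0.8,0.8,0.8,0.8,0.8,0.8,0.8,0.8,0.8,0.8,0.8,0.8,0.8,0.8,0.8,0.8]

```text
t: 18.45
tcp_pos: [0.4468, -0.0485, 0.3335]
ee_rot: [-2.707, 1.592, -0.002]
wrist_force: [0.4, 0.1, 0.3]
width: 0.798
```

```bash
python3 - <<'E'
from h import *
a=cap('wrist');b=cap('scene');cv2.imwrite('pics/f.png',np.hstack([cv2.resize(a['color'],(400,300)),cv2.resize(b['color'][120:270,140:340],(400,300))])[:,:,::-1])
hub=np.array([.558,-.0596]);u=np.array([np.cos(np.radians(209)),np.sin(np.radians(209))])
for n,c in(('wrist',a),('scene',b)):
    P=cloud(c);H,S,V=cv2.split(cv2.cvtColor(c['color'],cv2.COLOR_RGB2HSV))
    y=(abs(H.astype(int)-28)<8)&(S>120)&(V>40); q=P[y]; q=q[~np.isnan(q[:,0])&(q[:,2]>.095)&(q[:,2]<.2)&(np.hypot(*(q[:,:2]-hub).T)<.1)]
    if len(q)>20:
        rr=(q[:,:2]-hub)@u; f=np.polyfit(q[:,2],rr,1); print(n,len(q),'z',q[:,2].min().round(3),q[:,2].max().round(3),'angle',90-np.degrees(np.arctan(f[0])),'r',np.median(rr).round(3))
    red=((H<6)|(H>174))&(S>150)&(V>60); q=P[red]; q=q[(q[:,2]>.09)&(q[:,2]<.13)]; print('knob',np.percentile(q[:,2],[10,50,90]).round(4),np.median(q,0).round(4))
    for nm,h in(('g',62),('b',112)):
        m=(abs(H.astype(int)-h)<12)&(S>120)&(V>60); q=P[m]; q=q[(q[:,2]>.095)&(np.hypot(*(q[:,:2]-hub).T)<.12)]; print(nm,len(q),np.percentile(q[:,2],[10,50,90]).round(4))
E
```

```text
wrist 3058 z 0.095 0.182 angle 132.50158293775308 r 0.041
knob [0.1    0.1024 0.1039] [0.452  0.0039 0.1024]
g 2830 [0.1025 0.1035 0.1046]
b 3024 [0.1026 0.1037 0.1047]
scene 278 z 0.096 0.182 angle 134.62170303083107 r 0.064
knob [0.1014 0.1034 0.1056] [0.4553 0.003  0.1034]
g 479 [0.1037 0.1057 0.1076]
b 416 [0.1035 0.1055 0.1075]
```

View pics/f.png

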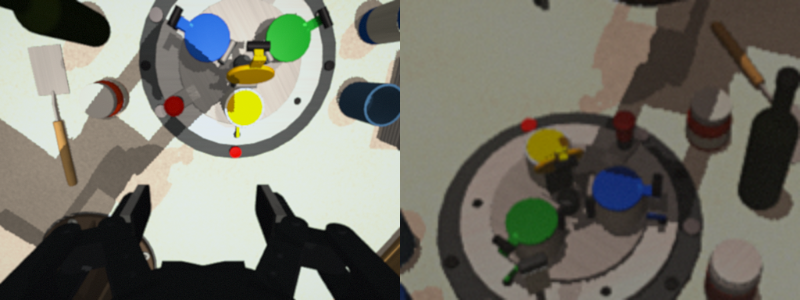

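```bash
python3 - <<'E'
from h import *
hub=np.array([.558,-.0596]);u=np.array([np.cos(np.radians(209)),np.sin(np.radians(209))])
for n in('wrist','scene'):
    c=cap(n);P=cloud(c);H,S,V=cv2.split(cv2.cvtColor(c['color'],cv2.COLOR_RGB2HSV))
    y=(abs(H.astype(int)-25)<10)&(S>120)&(V>40); q=P[y]; q=q[(q[:,2]>.112)&(q[:,2]<.2)&(np.hypot(*(q[:,:2]-hub).T)<.1)]
    rr=(q[:,:2]-hub)@u
    for lo in np.arange(.11,.185,.01):
        k=(q[:,2]>=lo)&(q[:,2]<lo+.01); print(n,lo.round(3),k.sum(),np.median(rr[k]).round(4) if k.any() else '')
E
```

```text
wrist 0.11 99 0.0245
wrist 0.12 168 0.0212
wrist 0.13 225 0.0178
wrist 0.14 252 0.0139
wrist 0.15 317 0.0093
wrist 0.16 81 0.0058
wrist 0.17 255 -0.0047
wrist 0.18 45 -0.0013
scene 0.11 6 0.0199
scene 0.12 10 0.017
scene 0.13 15 0.0136
scene 0.14 20 0.0097
scene 0.15 35 0.0076
scene 0.16 7 0.005
scene 0.17 28 -0.0066
scene 0.18 11 -0.0019
```

```bash
python3 -c "
from plant import r
print(r.finish_job())"
```

```text
the job is handed in; nothing more can be done
None
```

The job is done and handed in at about 18.7 s of the 66 s allowed; I saw no fault in the last checks.

**What I did:** I gripped the red knob and lifted the pin about 14 mm. I turned the wheel one hole (60°) clockwise, away from the ticket post, so the yellow pot stands at the red mark. I lowered the pin home, let go, then took the yellow handle by its ends and followed its arc onto the stop. The force there rose to about 25 N, so I opened the gripper and backed clear.

**Last checks:**
- **Pin:** the top of the knob measured 0.102–0.103 m, the same as at the start. Riding between holes it would stand about 10 mm higher, so the pin is home.
- **Yellow lid:** it measured about 111° open from the wrist camera, against 110° at the stop. The scene camera's slope, by eye from its few points, agrees roughly. An earlier fit gave about 133°, but it had picked up the yellow contents of the pot, so I measured again without them.
- **Other lids:** green and blue are flat at about 0.104 m, so shut.
- **Surroundings:** the gripper touches nothing and the wrist force is near 0. The things in view looked undisturbed in the last pictures. I did not measure their positions again.

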